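# Lock the sample cell, then hold its cover plate over the threaded posts

## Task

First turn the lock collar of the sample-cell unit counterclockwise (seen from above) by its upright peg until its lever comes up against the dark stop block, while the cover plate still lies on the bench. Then pick the cover plate up by its bar grip and hold it level and still about 15 mm above the tops of the unit's four posts, without resting on them, with its four holes centred over the posts' threaded holes so that a colleague could drop the screws in; finish still holding it there, with the collar left locked. Leave the mortar bowl, the clear tray and the wash bottle where they are.

Things in the scene. Friction and masses are not known exactly. Their poses are not given: they have to be found in the camera images.
- unit: Fixed white housing 190 (x) x 235 (y) x 50 high with a flat deck. Origin: centre of its underside, z up, front (dark display) to its -x. On the deck: four steel posts, 20 mm diameter, 55 tall (tops 105 above the bench), each with an 8 mm threaded hole; in the middle a 16 mm high cell lid inside the lock collar; a dark stop block, 22 x 12 x 15 high, 50 from the centre at bearing -2.24 rad.
- collar (a joint): Aluminium lock ring, 80 mm across, top 18 above the deck, turning about the unit's centre axis; its lever (12 wide, top 16 above the deck, reaching 59 from the axis) carries a peg. Rad: 0 = open, grows counterclockwise from above, 1.3 = locked (hard stop, lever by the stop block). Peg bearing in the unit's frame = 2.49 + value, crossing its -x side. Friction 2 N at the peg; stays where left.
- peg (a point): Centre of the top of the collar's upright steel peg: 14 mm in diameter, 30 mm clear above the lever, 48 mm from the collar's axis; this point is 96 mm above the bench.
- cover: Loose aluminium plate, 150 (x) x 195 (y) x 6 mm, 0.3 to 0.5 kg, flat on the bench. Origin: centre of its underside, z up. Centred on top a grey bar grip, 14 wide (x), 70 long (y), 40 high (its top 46 above the origin). Four 16 mm through holes at x = +-58, y = +-80. Half a turn makes no difference to the fit.
- post0 (a point): Centre of the threaded hole in a post's top, 105 mm above the bench; at (-58, -80) mm in the unit's frame.
- post1 (a point): Centre of the threaded hole in a post's top, 105 mm above the bench; at (+58, -80) mm in the unit's frame.
- post2 (a point): Centre of the threaded hole in a post's top, 105 mm above the bench; at (+58, +80) mm in the unit's frame.
- post3 (a point): Centre of the threaded hole in a post's top, 105 mm above the bench; at (-58, +80) mm in the unit's frame.
- hole0 (a point): Centre of a cover hole, at the plate's underside; at (-58, -80) mm in the cover's frame.
- hole1 (a point): Centre of a cover hole, at the plate's underside; at (+58, -80) mm in the cover's frame.
- hole2 (a point): Centre of a cover hole, at the plate's underside; at (+58, +80) mm in the cover's frame.
- hole3 (a point): Centre of a cover hole, at the plate's underside; at (-58, +80) mm in the cover's frame.
- mortar: Bystander: white ceramic bowl, 96 mm across, 60 mm high. Origin: centre of its underside.
- tray: Bystander: clear shallow open tray, 130 x 130 x 28 mm. Origin: centre of its underside.
- wash_bottle: Bystander: upright white bottle with a blue cap, 72 mm across, about 170 mm tall. Origin: centre of its underside.

How it is judged:
On the way, in this order (a step that is already met when the one before it is completed fails the run):
1. the collar is turned to its locked stop while the cover plate still lies on the bench (value of joint collar above 1.22 rad and height (world z) of cover below 0.012 m), for 0.2 s.
2. the cover plate is held level just above the posts with its holes over the threaded holes (((horizontal distance between hole0 and post0 below 0.004 m and horizontal distance between hole2 and post2 below 0.004 m) or (horizontal distance between hole0 and post2 below 0.004 m and horizontal distance between hole2 and post0 below 0.004 m)) and z of cover in the frame of unit between 0.109 and 0.135 m and angle between cover's own z axis and vertical below 0.1 rad and contact force between cover and the fingers above 1 N and contact force between cover and unit below 0.2 N), for 0.2 s.
At the end, for the whole second after the job is handed in: Collar within 0.08 rad of its stop; cover held in the fingers, level within 0.1 rad and still, its underside 4 to 30 mm above the post tops, not touching the unit, and diagonal holes within 4 mm (horizontally) of the threaded holes, either way round (all of step 2 and value of joint collar above 1.22 rad and linear speed of cover below 0.02 m/s and angular speed of cover below 0.15 rad/s); the arm keeps its last pose, push and grip.
It fails at once if the mortar is moved more than 30 mm (distance of mortar from where it was at the start of the episode above 0.03 m).
It fails at once if the tray is moved more than 30 mm (distance of tray from where it was at the start of the episode above 0.03 m).
It fails at once if the wash bottle is moved more than 30 mm (distance of wash_bottle from where it was at the start of the episode above 0.03 m).
It also fails if it takes over 58 s, if anything falls off the work surface, if the arm or the gripper's body presses on something with over 40 N, if the wrist force passes 120 N, or if a joint passes its speed limit or range.

## Robot

A 6-joint arm with a two-finger parallel gripper is mounted at the origin on the work surface. World frame = base frame: x ahead of the robot, y to its left, z up, the work surface at z = 0. Lengths are in m, angles in rad, forces in N, time in s.
With the tool pointing down it reaches from about 0.35 to 1 m from the base axis. Payload 7.1 kg.
Tool frame: the origin (TCP) lies at the very end of the fingers, on their centre line; the grasp point (between the pads) lies 19 mm behind it (manip.pinch_z is the distance from the TCP to the grasp point, in m); z points along the fingers, y is the line along which they close (so a half turn about z gives the same grasp; the last joint's range is limited). The gripper opens to 85 mm and grips with 20 to 120 N. Pads are 22 mm wide; open, the fingers measure 114 mm over their backs; the gripper's body (76 mm by 85 mm) begins 54 mm behind the grasp point. The pads swing forward as they close: fully open they stand 13 mm farther back than shut.
Start: joints at [-1.233, 0.423, 1.63, -0, 1.089, -0.019], TCP at [0.218, -0.586, 0.231] pointing down, gripper open.
Joint ranges: [-3, 3], [-0.9, 2.11], [0.09, 2.58], [-1.31, 4.45], [0.11, 2.69], [-2.54, 2.54]. Speed limits (rad/s): [2.39, 2.39, 3.01, 3.14, 3.14, 3.14].

## Interface

Orientations are given as a rotation vector (axis times angle).
In Python, from rig import manip gives the robot as it stands. Calls block until the motion is done:
- manip.move_to(position, orientation): joint-space move of the TCP to a pose.
- manip.servo_line(position, orientation=None, rate=0.15): straight line of the TCP; orientation=None keeps the orientation; rate is the mean speed in m/s.
- manip.set_joints(angles): joint-space move.
- manip.command_gripper(opening, f_grip=None): finger opening in m; f_grip is the grip in N (None keeps the last); returns when the fingers have stopped.
- manip.hold(seconds).
- manip.solve_ik(position, orientation): joint angles nearest the present ones, or None.
- manip.camera(name): name is "scene" or "top"; returns a dict with "image" (480x640x3 uint8, red, green, blue), "fx", "fy", "cx", "cy" (pixels), "cam_to_world" (4x4, takes a point from camera to world coordinates). Camera axes: x right, y down, z forward; pixel columns grow to the right and rows downward; lengths in m; the calibration is good to about 2 mm. A picture is of the moment at which its call begins. There is no depth.
A pose or a line that the arm cannot do raises manip.IKError and nothing moves.
- manip.sign_off(): hands the job in; it is judged then, once.
Trained networks look in the newest picture that a camera, given by its name, has taken for a name from the list of things; names that differ only in an ending like _2 or _b are one class to them, and where a whole thing is asked for, a point or a joint stands for the part that bears it (a point fixed in the world has none). Each returns a list of dicts, best first, with "p" (0 to 1); they miss things now and then, are a little off and sometimes report something else, mostly with a low value. They report only what shows in the picture. A call takes as long as a camera call.
- manip.search_frame(camera, thing): "rect" ([left, top, right, bottom] in pixels, round what is visible of it).
- manip.regions_of(camera, thing): "pixels" (480x640 bool, what is visible of it) and "rect" ([left, top, right, bottom] in pixels, round what is visible of it).
Readings, each from a call of its own:
- manip.read_time(): time.
- manip.read_joint_positions(): joint angles.
- manip.read_joint_vel(): joint speeds.
- manip.read_tau(): joint torques, N m.
- manip.read_position(): TCP position.
- manip.read_ee_rot(): TCP orientation.
- manip.read_contact_force(): force on the tool from outside, world axes, zero at the start.
- manip.read_torque(): the same for the moment, N m.
- manip.read_width(): finger opening in m.
- manip.read_grip_force(): force on a finger pad.
Only numpy, scipy, OpenCV 4.12 (cv2) and the standard library are available. Lean on these libraries where they do the work, as an engineer would, in place of code of your own. Each camera call takes 0.05 s, during which the arm holds its last target. There are 200 camera calls.

## Working session

There is one attempt and no reset: what is moved stays moved. The work goes in short steps, each a Python script; the robot and the scene stay as the last script left them, time stands still between calls to the robot, and variables do not carry over. Pictures are saved under pics/ and viewed, at most 10 in all, crops included, and the job is handed in when it is done.

```bash
mkdir -p pics; ls
python3 - <<'E'
from rig import manip
import cv2
for c in("top","scene"):
    d=manip.camera(c); cv2.imwrite(f"pics/{c}0.png",d["image"][:,:,::-1])
    print(c,d["fx"],d["fy"],d["cx"],d["cy"],d["cam_to_world"].round(4).tolist() if hasattr(d["cam_to_world"],'round') else d["cam_to_world"])
    for t in("unit","collar","peg","cover","post0","hole0","mortar","tray","wash_bottle"):
        print(t,[(r["p"],[round(float(v),1) for v in r["rect"]]) for r in manip.search_frame(c,t)][:5])
print(manip.read_ee_rot(),manip.pinch_z,manip.read_time())
E
```

```text
pics
rig.py
top 573.4562498941995 573.4562498941995 316.64404135748026 249.25360228317072 [[-0.0818, -0.9714, 0.2228, 0.2723], [-0.9966, 0.0785, -0.0233, 0.0266], [0.0052, -0.224, -0.9746, 1.6969], [0.0, 0.0, 0.0, 1.0]]
unit [(0.7, [206.0, 248.6, 291.1, 320.9])]
collar [(0.91, [233.3, 270.2, 260.6, 299.0])]
peg [(0.81, [235.3, 270.6, 261.5, 298.6])]
cover [(0.77, [346.3, 263.5, 416.4, 314.0])]
post0 [(0.96, [204.1, 248.0, 293.7, 320.9]), (0.7, [343.3, 264.9, 413.8, 312.0])]
hole0 [(0.67, [342.2, 260.8, 415.2, 315.0])]
mortar [(0.72, [285.2, 186.9, 316.9, 211.9])]
tray []
wash_bottle [(0.86, [458.7, 293.7, 494.3, 318.5])]
scene 436.91516144495944 436.91516144495944 315.4732376290909 234.9930004885111 [[-0.1505, 0.7665, -0.6243, 1.3949], [0.9886, 0.117, -0.0948, 0.1379], [0.0004, -0.6315, -0.7754, 1.0264], [0.0, 0.0, 0.0, 1.0]]
unit [(0.6, [328.3, 198.2, 423.4, 274.4])]
collar [(0.64, [365.4, 210.3, 397.4, 242.1])]
peg [(0.85, [365.0, 213.3, 392.4, 242.6]), (0.21, [218.5, 195.8, 289.5, 241.1])]
cover [(0.86, [216.9, 196.7, 289.2, 243.9]), (0.26, [331.2, 195.0, 420.8, 274.3])]
post0 [(0.7, [330.0, 196.8, 422.8, 276.2])]
hole0 [(0.7, [217.4, 195.2, 291.2, 239.1])]
mortar [(0.87, [286.0, 277.9, 322.6, 314.6])]
tray [(0.63, [330.4, 196.5, 421.5, 277.8]), (0.57, [459.5, 226.4, 521.1, 278.0])]
wash_bottle [(0.67, [159.5, 145.3, 192.5, 200.0])]
[-3.09171128e+00 -5.57410083e-01  2.15904004e-05] 0.0187 1.0
```

Run:
```python
import cv2
t=cv2.imread("pics/top0.png")[235:335,190:430]; s=cv2.imread("pics/scene0.png")[185:290,200:440]
cv2.imwrite("pics/tc.png",cv2.resize(t,None,fx=3.33,fy=3.33,interpolation=cv2.INTER_CUBIC)); cv2.imwrite("pics/sc.png",cv2.resize(s,None,fx=3.33,fy=3.33,interpolation=cv2.INTER_CUBIC))
```

```text
(no output)
```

View pics/top0.png

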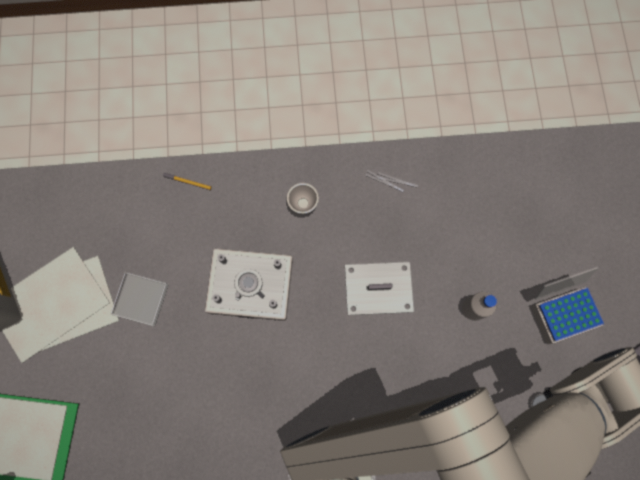

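View pics/scene0.png

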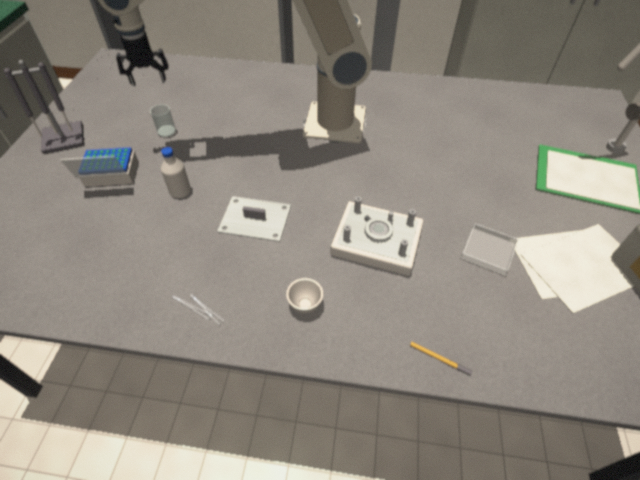

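```bash
sleep 0.1
```

```text
(no output)
```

View pics/tc.png

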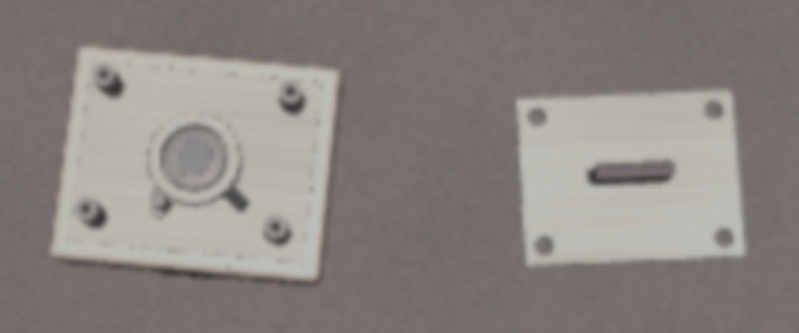

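View pics/sc.png

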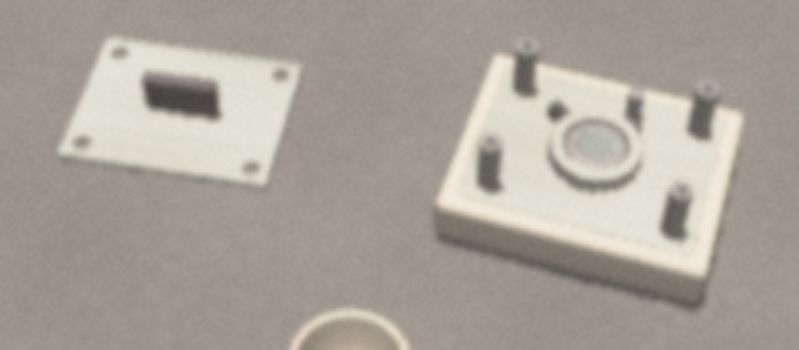

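Top: the unit is at about (249,284) px, with the peg on its left/near side, (238,297), and the stop block at (261,294). The cover is at (379,288), its bar running along image x. Scene view agrees: cover (254,218), unit (377,238), mortar, tray and bottle clear. Next I fit poses by matching silhouettes in both cameras.

```bash
cat > vis.py <<'E'
import numpy as np, cv2
from scipy.optimize import minimize
def proj(d,P):
    T=np.linalg.inv(np.array(d["cam_to_world"])); p=np.atleast_2d(P)@T[:3,:3].T+T[:3,3]
    return np.c_[d["fx"]*p[:,0]/p[:,2]+d["cx"],d["fy"]*p[:,1]/p[:,2]+d["cy"]]
def pose(q,L,z=0):  # local pts -> world
    c,s=np.cos(q[2]),np.sin(q[2]); L=np.atleast_2d(L)
    return np.c_[q[0]+c*L[:,0]-s*L[:,1],q[1]+s*L[:,0]+c*L[:,1],L[:,2]+z]
def box(x,y,h): return np.array([[a*x/2,b*y/2,c] for a in(-1,1) for b in(-1,1) for c in(0,h)])
POST=np.array([[-58,-80,105],[58,-80,105],[58,80,105],[-58,80,105]])/1e3
HOLE=POST*[1,1,0]+[0,0,.006]
UNIT=box(.19,.235,.05); COVER=box(.15,.195,.006)
def unproj(d,uv,z):
    M=np.array(d["cam_to_world"]); r=M[:3,:3]@[(uv[0]-d["cx"])/d["fx"],(uv[1]-d["cy"])/d["fy"],1]
    return M[:3,3]+r*(z-M[2,3])/r[2]
def hull(d,q,B,z,S=8):
    im=np.zeros((480*S,640*S),np.uint8) if False else None
    return cv2.convexHull(proj(d,pose(q,B,z)).astype(np.float32))[:,0]
def fit(ds,q0,B,z=0,pad=8,block=None):
    S=8; data=[]
    for d in ds:
        h=hull(d,q0,B,z); lo=np.floor(h.min(0)-pad).astype(int); hi=np.ceil(h.max(0)+pad).astype(int)
        g=cv2.cvtColor(d["image"],cv2.COLOR_RGB2GRAY).astype(float)[lo[1]:hi[1],lo[0]:hi[0]]
        m=np.zeros(g.shape,np.uint8); cv2.fillConvexPoly(m,np.round(h-lo).astype(np.int32),1)
        k=np.ones((3,3),np.uint8); inn=cv2.erode(m,k,iterations=5); out=1-cv2.dilate(m,k,iterations=4)
        bg=np.median(g[out>0]); fg=np.median(g[(m-inn)>0])
        n=np.clip((g-bg)/(fg-bg),0,1); w=1-cv2.erode(inn,k)
        data.append((d,lo,n,w))
    def cost(v):
        q=q0+v*[.01,.01,.05]; c=0
        for d,lo,n,w in data:
            im=np.zeros((n.shape[0]*S,n.shape[1]*S),np.uint8)
            cv2.fillConvexPoly(im,np.round(((hull(d,q,B,z)-lo+.5)*S-.5)*16).astype(np.int32),255,shift=4)
            r=cv2.GaussianBlur(cv2.resize(im,n.shape[::-1],interpolation=cv2.INTER_AREA)/255.,(0,0),.6)
            c+=(w*(r-n)**2).sum()
        return c
    r=minimize(cost,np.zeros(3),method="Nelder-Mead",options=dict(initial_simplex=np.array([[0,0,0],[1,0,0],[0,1,0],[0,0,1]])*1.,xatol=1e-3,fatol=1e-3))
    return q0+r.x*[.01,.01,.05],r.fun
E
python3 - <<'E'
from rig import manip
from vis import *
import pickle
ds=[manip.camera("top"),manip.camera("scene")]; pickle.dump(ds,open("ds0.pkl","wb"))
qu=np.array([*unproj(ds[0],(249,284),.05)[:2],-.05]); qc=np.array([*unproj(ds[0],(379.5,288.5),.006)[:2],.05])
for n,q,B in(("unit",qu,UNIT),("cover",qc,COVER)):
    for k in([0],[1],[0,1]):
        r,c=fit([ds[i] for i in k],q,B); print(n,k,r.round(4),round(c,2))
    if n=="unit":qu=r
    else:qc=r
vis=[]
for d,k in zip(ds,("top","scene")):
    F=8 if k=="top" else 7
    for nm,q,B,P in(("u",qu,UNIT,POST),("c",qc,COVER,HOLE)):
        h=hull(d,q,B,0); lo=np.floor(h.min(0)-4).astype(int);hi=np.ceil(h.max(0)+4).astype(int)
        im=cv2.resize(d["image"][lo[1]:hi[1],lo[0]:hi[0],::-1],None,fx=F,fy=F,interpolation=cv2.INTER_CUBIC)
        tr=lambda p:np.round((p-lo+.5)*F-.5).astype(int)
        cv2.polylines(im,[tr(h)],True,(0,0,255),1)
        for p in tr(proj(d,pose(q,P))): cv2.drawMarker(im,tuple(map(int,p)),(0,255,0),cv2.MARKER_CROSS,14,1)
        cv2.imwrite(f"pics/ov_{k}_{nm}.png",im); vis.append(im)
def pad(im,w):return cv2.copyMakeBorder(im,0,0,0,w-im.shape[1],cv2.BORDER_CONSTANT)
for i in(0,2):
    w=max(vis[i].shape[1],vis[i+1].shape[1]); m=np.vstack([pad(vis[i],w),pad(vis[i+1],w)]); f=min(1,800/m.shape[1]); print(m.shape)
E
```

```text
unit [0] [ 0.5679  0.194  -0.1716] 199.78
unit [1] [ 0.5368  0.1993 -0.1632] 803.94
unit [0, 1] [ 0.5638  0.1947 -0.1798] 1574.59
cover [0] [ 0.5275 -0.1891 -0.0386] 69.99
cover [1] [ 0.5268 -0.1866 -0.0388] 48.45
cover [0, 1] [ 0.5273 -0.1882 -0.0378] 128.43
(1160, 784, 3)
(994, 728, 3)
```

```bash
cat > fit2.py <<'E'
from vis import *
import pickle
ds=pickle.load(open("ds0.pkl","rb"))
qu=np.array([.568,.194,-.172]); qc=np.array([.5273,-.1885,-.0385])
for n,q,B in(("unit",qu,UNIT),("cover",qc,COVER)):
    for k in([0],[1],[0,1]):
        r=q
        for _ in range(2): r,c=fit([ds[i] for i in k],r,B,pad=5)
        print(n,k,r.round(4),round(c,2))
    if n=="unit":qu=r
    else:qc=r
d=ds[0];F=8;vis=[]
for nm,q,B,P in(("u",qu,UNIT,POST),("c",qc,COVER,HOLE)):
    for d,F in((ds[0],4.6),(ds[1],4.2)):
        h=hull(d,q,B,0); lo=np.floor(h.min(0)-4).astype(int);hi=np.ceil(h.max(0)+4).astype(int)
        im=cv2.resize(d["image"][lo[1]:hi[1],lo[0]:hi[0],::-1],None,fx=F,fy=F,interpolation=cv2.INTER_CUBIC)
        tr=lambda p:np.round((p-lo+.5)*F-.5).astype(int)
        cv2.polylines(im,[tr(h)],True,(0,0,255),1)
        for p in tr(proj(d,pose(q,P))): cv2.drawMarker(im,tuple(map(int,p)),(0,255,0),cv2.MARKER_CROSS,12,1)
        c=np.zeros((300 if B is COVER else 375,400,3),np.uint8)[:,:]; im=im[:c.shape[0],:400]; c[:im.shape[0],:im.shape[1]]=im; vis.append(c)
m=np.vstack([np.hstack(vis[:2]),np.hstack(vis[2:])])[:600]; print(m.shape); cv2.imwrite("pics/ov.png",m)
E
python3 fit2.py
```

```text
unit [0] [ 0.5683  0.1938 -0.1732] 204.3
unit [1] [ 0.537   0.1999 -0.1717] 462.86
unit [0, 1] [ 0.5644  0.1952 -0.1755] 971.66
cover [0] [ 0.5274 -0.1891 -0.0389] 59.06
cover [1] [ 0.5266 -0.1867 -0.0407] 58.89
cover [0, 1] [ 0.5273 -0.1882 -0.0386] 123.79
(600, 800, 3)
```

View pics/ov.png

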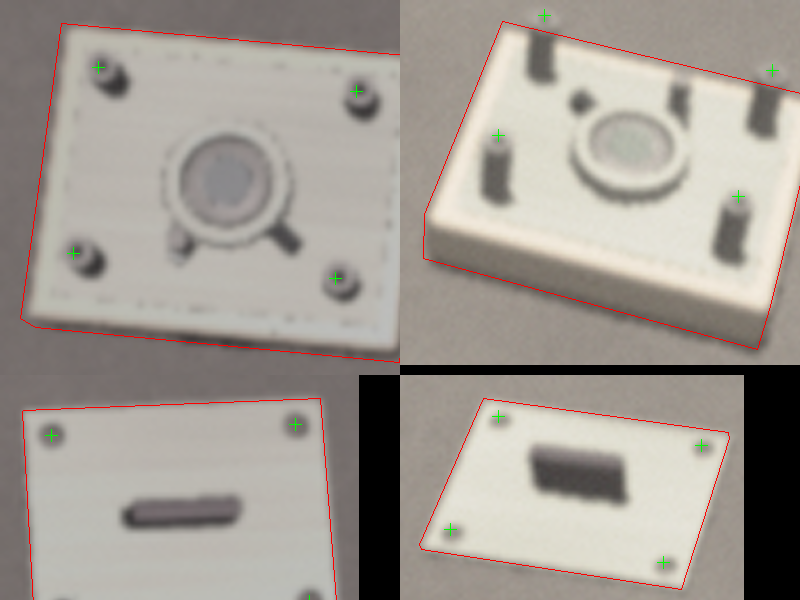

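The cover fit is tight in both views. The unit fit is biased: its crosses sit about 5 px off the post tops, because the dark side faces and posts disturb the silhouette. I'll refit the unit on the deck face only, masking out posts and sides.

```bash
cat > fit3.py <<'E'
from vis import *
import pickle
ds=pickle.load(open("ds0.pkl","rb"))
DECK=UNIT[UNIT[:,2]>0]
th=np.linspace(0,6.283,16,endpoint=False)
cyl=np.array([[.0115*np.cos(t),.0115*np.sin(t),h] for t in th for h in(.05,.107)])
def fitu(sel,q0):
    S=8;data=[]
    for i in sel:
        d=ds[i]; h=hull(d,q0,UNIT,0); lo=np.floor(h.min(0)-6).astype(int);hi=np.ceil(h.max(0)+6).astype(int)
        g=cv2.cvtColor(d["image"],cv2.COLOR_RGB2GRAY).astype(float)[lo[1]:hi[1],lo[0]:hi[0]]
        def mk(B):
            m=np.zeros(g.shape,np.uint8); cv2.fillConvexPoly(m,np.round(hull(d,q0,B,0)-lo).astype(np.int32),1); return m
        k=np.ones((3,3),np.uint8); full=mk(UNIT); deck=mk(DECK); w=1-cv2.erode(deck,k,iterations=5)
        bg=np.median(g[cv2.dilate(full,k,iterations=3)==0]); fg=np.median(g[cv2.erode(deck,k,iterations=3)>0])
        side=(full-np.minimum(full,deck))
        w=w*(1-cv2.dilate(side,k,iterations=(3 if i else 1))) if i else w
        if i==0: print("side grey",np.median(g[side>0]),bg,fg)
        for P in POST: w=w*(1-cv2.dilate(mk(cyl+P*[1,1,0]),k,iterations=2))
        data.append((d,lo,np.clip((g-bg)/(fg-bg),0,1),w))
    def cost(v):
        q=q0+v*[.01,.01,.05];c=0
        for d,lo,n,w in data:
            im=np.zeros((n.shape[0]*S,n.shape[1]*S),np.uint8)
            cv2.fillConvexPoly(im,np.round(((hull(d,q,DECK,0)-lo+.5)*S-.5)*16).astype(np.int32),255,shift=4)
            r=cv2.GaussianBlur(cv2.resize(im,n.shape[::-1],interpolation=cv2.INTER_AREA)/255.,(0,0),.6)
            c+=(w*(r-n)**2).sum()
        return c
    r=minimize(cost,np.zeros(3),method="Nelder-Mead",options=dict(initial_simplex=np.array([[0,0,0],[.7,0,0],[0,.7,0],[0,0,.7]]),xatol=1e-3,fatol=1e-3))
    return q0+r.x*[.01,.01,.05],r.fun
q=np.array([.564,.194,-.172])
for sel in([0],[1],[0,1]):
    r=q
    for _ in range(3): r,c=fitu(sel,r)
    print(sel,r.round(4),round(c,1))
# dark-hole/blob check for cover holes
qc=np.array([.5274,-.1885,-.0388])
vis=[]
for d,F in((ds[0],7.),(ds[1],6.)):
    for P in pose(r,POST):
        c=proj(d,P)[0]; M=np.array([[F,0,100-F*(c[0]+0)],[0,F,100-F*c[1]]])
        im=cv2.warpAffine(d["image"][:,:,::-1].copy(),M,(200,200),flags=cv2.INTER_CUBIC)
        pts=proj(d,np.c_[P[0]+.01*np.cos(th),P[1]+.01*np.sin(th),th*0+.105])
        cv2.polylines(im,[np.round(F*(pts-c)+100).astype(int)],True,(0,0,255),1); cv2.drawMarker(im,(100,100),(0,255,0),cv2.MARKER_CROSS,8,1); vis.append(im)
cv2.imwrite("pics/posts.png",np.vstack([np.hstack(vis[:4]),np.hstack(vis[4:])]))
E
python3 fit3.py
```

```text
side grey 101.0 112.0 181.0
side grey 100.0 112.0 181.0
side grey 100.0 112.0 181.0
[0] [ 0.5651  0.193  -0.1748] 86.1
[1] [ 0.5708  0.1946 -0.1746] 32.4
side grey 101.0 112.0 181.0
side grey 98.0 112.0 181.0
side grey 98.0 112.0 181.0
[0, 1] [ 0.566   0.1938 -0.1747] 152.6
```

View pics/posts.png

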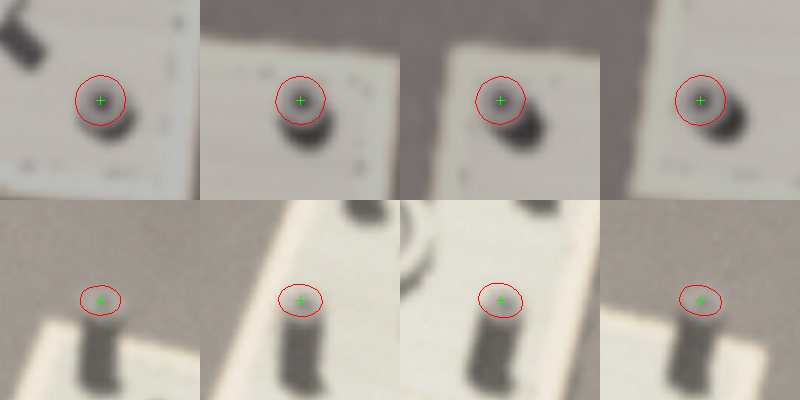

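Deck refit: unit at (0.5655, 0.1933, yaw −0.1747). In the top row of the check picture the dark post holes sit within about 3 zoomed px of the crosses, under 1 mm. In the scene row the ellipses cap the posts. Now I turn the collar by straddling the peg.

```bash
cat > h.py <<'E'
from rig import manip
import numpy as np
from scipy.spatial.transform import Rotation as R
U=np.array([.5655,.1933,-.1747]); C=np.array([.5274,-.1888,-.0389])
def ori(a):
    y=np.array([np.cos(a),np.sin(a),0]);z=np.array([0,0,-1.]);return R.from_matrix(np.c_[np.cross(y,z),y,z]).as_rotvec()
def pegp(v,z):
    b=2.49+U[2]+v; return [U[0]+.048*np.cos(b),U[1]+.048*np.sin(b),z],ori(b+np.pi/2)
E
python3 - <<'E'
from h import *
def st(v):
    p,_=pegp(v,.074); b=2.49+U[2]+v+np.pi/2
    return p,b
p,b=st(0); 
for k in(0,np.pi):
  for v in(0,.65,1.4):
    p,b=st(v); j=manip.solve_ik(p,ori(b+k)); print(k,v,None if j is None else np.round(j,2))
E
```

```text
0 0 None
0 0.65 [ 0.35  0.55  1.87 -0.    0.72  2.1 ]
0 1.4 [ 0.29  0.55  1.88 -0.    0.71  1.28]
3.141592653589793 0 [ 0.38  0.58  1.82 -0.    0.75 -0.36]
3.141592653589793 0.65 [ 0.35  0.55  1.87 -0.    0.72 -1.04]
3.141592653589793 1.4 [ 0.29  0.55  1.88 -0.    0.71 -1.86]
```

```bash
sed -i 's|ori(b+np.pi/2)|ori(b-np.pi/2)|' h.py
python3 - <<'E'
from h import *
manip.command_gripper(.028)
manip.move_to(*pegp(0,.20))
manip.servo_line(*pegp(0,.074),rate=.1)
print("down",manip.read_contact_force(),manip.read_position(),manip.read_width(),manip.read_time())
v=0
while v<1.62:
    v+=.13 if v<1.25 else .03
    manip.servo_line(*pegp(v,.074),rate=.05)
    f=np.array(manip.read_contact_force()); b=2.49+U[2]+v; t=[-np.sin(b),np.cos(b),0]
    print(round(v,2),f.round(1),round(float(f@t),1))
    if v>1.28 and f@t<-8: break
manip.hold(.3); print(manip.read_time())
E
```

```text
down [-1.85120207 -0.80005948 -2.5603364 ] [0.53288066 0.22849811 0.07434707] 0.02757235591654021 6.15
0.13 [0.1 0.4 0.2] -0.4
0.26 [0.2 0.2 0.7] -0.3
0.39 [-0.3 -0.6  0.2] 0.7
0.52 [-0.2  0.6 -0.2] -0.5
0.65 [ 0.2  0.  -0.2] -0.1
0.78 [-0.2 -0.   1. ] 0.0
0.91 [-0.2  0.  -0.1] -0.0
1.04 [0.1 0.  0.7] 0.0
1.17 [ 0.5  0.5 -0.2] -0.4
1.3 [ 1.1 -0.6  0.1] 1.1
1.33 [-0.6  0.8 -0.3] -1.0
1.36 [-0.9  1.5 -0.5] -1.8
1.39 [-0.6  1.6 -0. ] -1.6
1.42 [-1.   1.2  0.1] -1.5
1.45 [-2.2  7.4 -0.9] -7.3
1.48 [-4.2 14.3  0.2] -14.0
10.7833
```

Run:
```python
from h import *
from vis import *
p=np.array(manip.read_position()); manip.servo_line([*p[:2],.2],rate=.15)
manip.command_gripper(.05)
manip.move_to([C[0],C[1],.2],ori(C[2]))
d=manip.camera("top"); e=manip.camera("scene")
import pickle; pickle.dump([d,e],open("ds1.pkl","wb"))
out=[]
for k in(d,e):
    c=proj(k,[U[0],U[1],.07])[0]; F=7
    im=cv2.warpAffine(k["image"][:,:,::-1].copy(),np.array([[F,0,200-F*c[0]],[0,F,200-F*c[1]]]),(400,400),flags=cv2.INTER_CUBIC)
    for v,col in((1.3,(0,255,0)),(0,(0,0,255))):
        q=proj(k,[pegp(v,.096)[0]])[0]; cv2.drawMarker(im,tuple(int(a) for a in F*(q-c)+200),col,cv2.MARKER_CROSS,10,1)
    out.append(im)
cv2.imwrite("pics/collar.png",np.hstack(out)); print(manip.read_time(),manip.read_position())
```

```text
13.65 [ 0.5276495  -0.18801493  0.19999496]
```

View pics/collar.png

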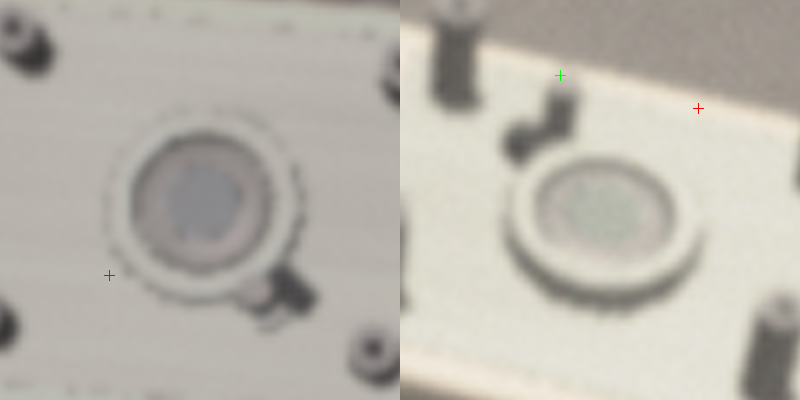

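The collar is locked: the peg sits at the green 1.3 rad mark in both views, (253,289) in the top crop, with its lever against the dark stop block. Now I grasp and lift the cover.

Run:
```python
from h import *
manip.servo_line([C[0],C[1],.017],ori(C[2]),rate=.1)
manip.command_gripper(0.0,60)
print(manip.read_width(),manip.read_grip_force(),manip.read_position(),manip.read_contact_force(),manip.read_time())
manip.servo_line([C[0],C[1],.19],ori(C[2]),rate=.1)
print(manip.read_width(),manip.read_contact_force())
manip.servo_line([U[0],U[1],.19],ori(U[2]),rate=.15)
manip.servo_line([U[0],U[1],.137],ori(U[2]),rate=.06)
manip.hold(.5)
print(manip.read_position(),manip.read_ee_rot()-ori(U[2]),manip.read_contact_force(),manip.read_torque(),manip.read_time())
import pickle,cv2
from vis import *
ds=[manip.camera("top"),manip.camera("scene")]; pickle.dump(ds,open("ds2.pkl","wb"))
out=[]
for k in ds:
    c=proj(k,[U[0],U[1],.1])[0]; F=4
    im=cv2.warpAffine(k["image"][:,:,::-1].copy(),np.array([[F,0,200-F*c[0]],[0,F,200-F*c[1]]]),(400,400),flags=cv2.INTER_CUBIC)
    tr=lambda p:np.round(F*(p-c)+200).astype(int)
    cv2.polylines(im,[tr(hull(k,U,COVER,.120))],True,(0,0,255),1)
    for p in tr(proj(k,pose(U,HOLE,.12))): cv2.drawMarker(im,tuple(map(int,p)),(0,255,0),cv2.MARKER_CROSS,8,1)
    out.append(im)
cv2.imwrite("pics/held.png",np.hstack(out))
```

```text
0.013419598672976835 59.78139817714691 [ 0.52750601 -0.18888502  0.01736472] [-2.0096909   0.6558053   4.96839258] 16.05
0.013108013447622888 [ 0.07821419 -0.4608978  -3.26376764]
[0.56551074 0.19329905 0.13707725] [-6.59180265e-05 -8.65244305e-06  1.38025095e-04] [-0.22400462  0.24673783 -3.44450432] [-0.03354369  0.00463187 -0.01183574] 22.175
```

View pics/held.png

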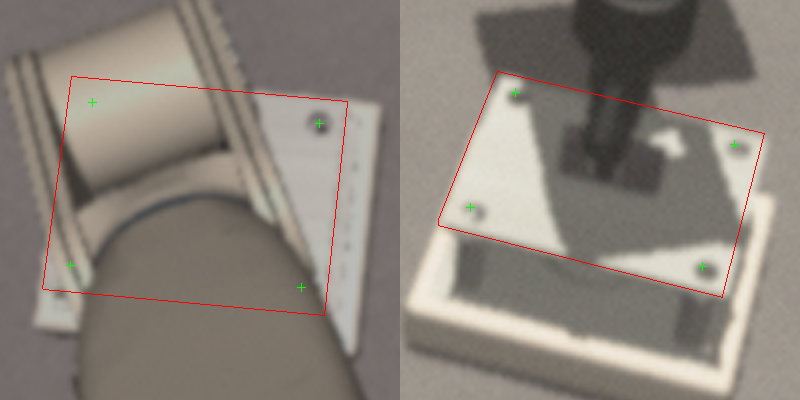

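In the top view the visible hole (319,123) and right-hand plate corner match the target outline to within a zoomed pixel. In the scene view the holes are about 1 px right and below of the crosses. I'll check that against the same camera's bias for the cover on the bench and for the post tops.

```bash
cat > chk.py <<'E'
from h import U,C
from vis import *
import pickle
def J(d,P):
    e=1e-3; p=proj(d,P)[0]; return np.c_[(proj(d,P+[e,0,0])[0]-p)/e,(proj(d,P+[0,e,0])[0]-p)/e]
def dark(d,Ps,rad=4.5):
    g=cv2.cvtColor(d["image"],cv2.COLOR_RGB2GRAY).astype(float)
    v,u=np.mgrid[:480,:640]
    for P in Ps:
        c=c0=proj(d,P)[0]
        for _ in range(8):
            r=np.hypot(u-c[0],v-c[1]); m=r<rad; ring=(r>rad)&(r<rad+1.5)
            w=np.clip(np.median(g[ring])-g-8,0,None)*m; c=np.array([(u*w).sum(),(v*w).sum()])/(w.sum()+1e-9)
        print("   px",(c-c0).round(2),"mm xy",(np.linalg.solve(J(d,P),c-c0)*1e3).round(1))
d0=pickle.load(open("ds0.pkl","rb")); d2=pickle.load(open("ds2.pkl","rb"))
for i,n in((0,"top"),(1,"scene")):
    print(n,"bench cover"); dark(d0[i],pose(C,HOLE))
    print(n,"held cover"); dark(d2[i],pose(U,HOLE,.12))
print("top posts"); dark(d0[0],pose(U,POST),2.2)
def edge(d,q0,B,z,edges):
    g=cv2.GaussianBlur(cv2.cvtColor(d["image"],cv2.COLOR_RGB2GRAY).astype(np.float32),(0,0),.7)
    s=np.linspace(.08,.92,60)[:,None]
    def val(q):
        P=pose(q,B,z);c=0
        for a,b in edges:
            L=proj(d,P[a]*(1-s)+P[b]*s).astype(np.float32); t=L[-1]-L[0];n=np.array([-t[1],t[0]])/np.hypot(*t)
            f=lambda o:cv2.remap(g,(L[:,:1]+o*n[0]),(L[:,1:]+o*n[1]),cv2.INTER_CUBIC)
            c+=np.minimum(np.abs(f(.7)-f(-.7)),60).mean()
        return -c
    best=min(((val(q0+[a,b,t]),a,b,t) for a in np.arange(-.006,.0061,.0005) for b in np.arange(-.006,.0061,.0005) for t in(-.02,-.01,0,.01,.02)))
    return best
T=np.array([[-.075,-.0975,.006],[.075,-.0975,.006],[.075,.0975,.006],[-.075,.0975,.006]])
D=np.array([[-.095,-.1175,.05],[.095,-.1175,.05],[.095,.1175,.05],[-.095,.1175,.05]])
E=[(0,1),(1,2),(2,3),(3,0)]
print("scene bench cover",edge(d0[1],C,T,0,E)); print("scene held",edge(d2[1],U,T,.12,[(0,1),(2,3),(3,0)])," all",edge(d2[1],U,T,.12,E))
print("scene deck",edge(d0[1],U,D,0,E)); print("top bench cover",edge(d0[0],C,T,0,E)); print("top deck",edge(d0[0],U,D,0,E))
E
python3 chk.py
```

```text
top bench cover
   px [0.05 0.13] mm xy [-0.4 -0.1]
   px [0.04 0.16] mm xy [-0.5 -0.1]
   px [0.03 0.07] mm xy [-0.2 -0.1]
   px [-0.    0.27] mm xy [-0.8  0.1]
top held cover
   px [ 1.16 -2.21] mm xy [ 5.8 -3.6]
   px [-0.01  0.07] mm xy [-0.2  0. ]
   px [-219.37 -255.15] mm xy [781.2 579.9]
   px [ 7.98 -1.71] mm xy [  3.  -22.1]
scene bench cover
   px [-233.75 -197.44] mm xy [-740. -979.]
   px [0.59 1.96] mm xy [7.3 4. ]
   px [0.86 1.36] mm xy [4.8 3.7]
   px [-282.02 -204.33] mm xy [ -733.7 -1061.4]
scene held cover
   px [-357.75 -192.35] mm xy [ -620.2 -1091.3]
   px [1.55 1.29] mm xy [4.  4.7]
   px [1.1  1.48] mm xy [4.7 3. ]
   px [1.16 0.72] mm xy [2.3 3.3]
top posts
   px [0.04 0.26] mm xy [-0.7 -0.1]
   px [0.12 0.08] mm xy [-0.3 -0.3]
   px [0.16 0.17] mm xy [-0.5 -0.4]
   px [0.12 0.01] mm xy [-0.1 -0.3]
scene bench cover (np.float32(-133.53767), np.float64(0.003000000000000008), np.float64(0.003000000000000008), 0)
scene held (np.float32(-61.875526), np.float64(0.002000000000000007), np.float64(0.002000000000000007), -0.02)  all (np.float32(-98.03339), np.float64(0.004000000000000009), np.float64(0.002000000000000007), -0.01)
scene deck (np.float32(-139.04015), np.float64(0.00500000000000001), np.float64(0.001000000000000006), 0)
top bench cover (np.float32(-137.50418), np.float64(-0.0004999999999999952), np.float64(5.204170427930421e-18), 0)
top deck (np.float32(-133.70082), np.float64(-0.0004999999999999952), np.float64(-0.0004999999999999952), 0)
```

The scene camera shows the same +3 mm bias for the bench cover, the held cover and the deck. In the top camera the held hole and the post holes agree within about 0.5 mm, so I hand in.

```bash
python3 -c "
from rig import manip
print(manip.read_grip_force(),manip.read_width(),manip.read_contact_force(),manip.read_time()); print(manip.sign_off())"
```

```text
58.52523744106293 0.012936724747609004 [-0.49332853  0.24543034 -3.46515249] 22.275
the job is handed in; nothing more can be done
None
```

I turned the collar to its locked stop, then handed the job in with the cover held still about 15 mm above the posts, its holes over the threaded holes to about 0.5 mm by the top camera (one cover hole visible); no verdict was returned.

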